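Set up a nucleus hive round its brood comb

ROBOT

A 6-joint arm with a two-finger parallel gripper is mounted at the origin on a cart in front of the work surface, level with it; the furniture and walls round the work are solid. World frame = base frame: x ahead of the robot, y to its left, z up, the work surface at z = 0. Lengths are in mm, angles in rad, forces in N, time in s.
With the tool pointing down it reaches from about 375 to 750 mm from the base axis. Payload 9 kg.
Tool frame: the origin (TCP) lies at the centre of the arm's flange, where the gripper is bolted on; the fingertips stand 173 mm ahead of it and the grasp point (between the pads) lies 155 mm ahead of it; z points along the fingers, y is the line along which they close (so a half turn about z gives the same grasp; the last joint's range is limited). The gripper opens to 85 mm and grips with 20 to 120 N. Pads are 22 mm wide; open, the fingers measure 114 mm over their backs; the gripper's body (76 mm by 85 mm) begins 54 mm behind the grasp point. The pads swing forward as they close: fully open they stand 13 mm farther back than shut.
Start: joints at [0.946, 0.104, 0.097, 1.564, 0, 1.353], TCP at [237.401, 551.051, 404.731] pointing down, gripper open.
Joint ranges: [-2.99, 2.99], [-0.84, 1.86], [-1.1, 1.16], [-1.84, 2.11], [-1.51, 1.56], [-3.14, 3.14]. Speed limits (rad/s): [2.22, 2.22, 2.57, 3.14, 3.14, 3.14].

INTERFACE

Orientations are given as a rotation vector (axis times angle).
In Python, from plant import arm gives the robot as it stands. Calls block until the motion is done:
- arm.move_to(position, orientation): joint-space move of the TCP to a pose.
- arm.move_linear(position, attitude=None, v=150): straight line of the TCP; attitude=None keeps the orientation; v is the mean speed in mm/s.
- arm.move_j(angles): joint-space move.
- arm.ungrasp() and arm.grab(strength=None): open the fingers fully, or close them until they stop; strength is the grip in N (None keeps the last).
- arm.sleep(seconds).
- arm.solve_ik(position, orientation): joint angles nearest the present ones, or None.
- arm.capture(name): name is "side" or "top"; returns (picture, depth): 480x640x3 uint8, red, green, blue; 480x640 float32, mm along the optical axis (not along the pixel's ray), 0 where there is no reading.
- arm.camera_model(name): a dict with "fx", "fy", "cx", "cy" (pixels), "k1" (the pictures are not rectified: a ray, as slopes to the right and down, at radius r is drawn at 1 + k1 r^2 times it, then the intrinsics apply), "R" (3x3) and "t" (3): a world point X has camera coordinates R X + t. Camera axes: x right, y down, z forward; pixel columns grow to the right and rows downward; lengths in mm; the calibration is good to about 2 mm. A picture is of the moment at which its call begins. camera_model takes no time and is no camera call.
A pose or a line that the arm cannot do raises arm.MotionError and nothing moves.
- arm.close_job(): hands the job in; it is judged then, once.
Readings, each from a call of its own:
- arm.read_clock(): time.
- arm.read_joint_positions(): joint angles.
- arm.read_joint_velocities(): joint speeds.
- arm.read_tau(): joint torques, N m.
- arm.read_eef_pos(): TCP position.
- arm.read_eef_rot(): TCP orientation.
- arm.read_ft_force(): force on the tool from outside, world axes, zero at the start.
- arm.read_wrist_torque(): the same for the moment, N m.
- arm.read_opening(): finger opening in mm.
- arm.read_gripper_force(): force on a finger pad.
Only numpy, scipy, OpenCV 4.12 (cv2) and the standard library are available. Lean on these libraries where they do the work, as an engineer would, in place of code of your own. Each camera call takes 0.05 s, during which the arm holds its last target. There are 200 camera calls.

TASK

Finish setting up the five-slot nucleus hive box, in which the brood comb and the thin plywood division board already hang. Hang the comb of stores in the slot on the brood comb's outer side (away from the division board), the new frame with its thin wax sheet between the brood comb and the division board, and the black feeder trough behind the division board (on its far side from the combs), all with their lugs fully down on the ledges. Lay the queen cage crosswise on the top bars of the brood comb and the new frame so that it bridges the gap between the two; do not pull out or shove the brood comb and the division board.

Things in the scene. Friction and masses are not known exactly. Their poses are not given: they have to be found in the camera images.
- nuc_box: Pale open polystyrene box, fixed, 172 (x) by 278 (y) mm, rim 116 mm high. Origin: centre of its underside, z up. Frames hang across it, along its x, lugs on two ledges 91 mm up, ends within 5 mm of centred. Steel teeth on the ledges leave five 20 mm wide slots at y = -84, -42, 0, 42, 84 mm. A hung frame's top bar middle is 93 mm, its top 100 mm above the origin; end walls at y = +-121 mm.
- brood_comb_bar (a point): Brood comb: dark old frame with a thick brown comb, loose, hanging in the box's slot at y = -42 or 42 mm, to stay there. Top bar 16 mm wide. Origin: middle of the top bar, 77 mm above the underside, 7 mm below the top; x along the bar, z up. 144 mm over the end lugs (12 mm wide, undersides 75 mm above the frame's underside).
- division_board_bar (a point): Division board: plain 9 mm plywood panel, top bar 10 mm wide, loose, hanging in the other of those two slots, to stay there. Origin: middle of the top bar, 77 mm above the underside, 7 mm below the top; x along the bar, z up. 144 mm over the end lugs (12 mm wide, undersides 75 mm above the frame's underside).
- stores_comb_bar (a point): Stores comb: frame with a thick amber honeycomb (24 mm thick up to 53 mm above the underside), 300 g, stands upright on the 6 mm cover board. Grip across the top bar, 16 mm wide, 14 mm high. Origin: middle of the top bar, 77 mm above the underside, 7 mm below the top; x along the bar, z up. 144 mm over the end lugs (12 mm wide, undersides 75 mm above the frame's underside).
- new_frame_bar (a point): New frame: fresh pale frame with only a 3 mm wax sheet, 130 g, stands upright on the 6 mm cover board beside the box. Grip across the top bar, 16 mm wide, 14 mm high. Origin: middle of the top bar, 77 mm above the underside, 7 mm below the top; x along the bar, z up. 144 mm over the end lugs (12 mm wide, undersides 75 mm above the frame's underside).
- feeder_bar (a point): Feeder: black plastic trough, open on top, 112 by 22 mm, 84 mm high, 150 g, stands upright on the cover board. Grip across its 22 mm width at the top. Origin: middle of the top bar, 77 mm above the underside, 7 mm below the top; x along the bar, z up. 144 mm over the end lugs (12 mm wide, undersides 75 mm above the frame's underside).
- cage_mid (a point): Queen cage: small yellow slotted plastic box, 22 (x) by 62 (y, its length) by 16 mm high, 20 g, lying flat on top of the small white carton. Origin: its centre, 8 mm above its underside. Lying on the top bars, its origin is 108 mm above the box's origin.
- carton: Small white carton, 63 (x) by 100 (y) by 41 mm high, standing on the cover board among the frames, under the queen cage; it is not part of the job. Origin: centre of its underside.

How it is judged (in metres and radians):
At the end, for the whole second after the job is handed in: Hanging level on the ledges (5 mm) in neighbouring slots, in this order: stores comb, brood comb, new frame, division board, feeder. The cage lies flat across the bars of brood comb and new frame (0.3 rad), centred between them (13 mm) and within 35 mm of the bars' middle. All at rest (z of stores_comb_bar in the frame of nuc_box between 0.088 and 0.098 m and x of stores_comb_bar in the frame of nuc_box between -0.01 and 0.01 m and angle between the x axis of each of stores_comb_bar, new_frame_bar, feeder_bar, brood_comb_bar, division_board_bar and the x axis of nuc_box, either way round below 0.12 rad and angle between each of stores_comb_bar, new_frame_bar, feeder_bar, brood_comb_bar, division_board_bar's own z axis and vertical below 0.08 rad and z of new_frame_bar in the frame of nuc_box between 0.088 and 0.098 m and x of new_frame_bar in the frame of nuc_box between -0.01 and 0.01 m and z of feeder_bar in the frame of nuc_box between 0.088 and 0.098 m and x of feeder_bar in the frame of nuc_box between -0.01 and 0.01 m and z of brood_comb_bar in the frame of nuc_box between 0.088 and 0.098 m and x of brood_comb_bar in the frame of nuc_box between -0.01 and 0.01 m and z of division_board_bar in the frame of nuc_box between 0.088 and 0.098 m and x of division_board_bar in the frame of nuc_box between -0.01 and 0.01 m and horizontal distance between stores_comb_bar and brood_comb_bar between 0.032 and 0.054 m and horizontal distance between stores_comb_bar and division_board_bar above 0.11 m and horizontal distance between new_frame_bar and brood_comb_bar between 0.032 and 0.054 m and horizontal distance between new_frame_bar and division_board_bar between 0.032 and 0.054 m and horizontal distance between feeder_bar and division_board_bar between 0.032 and 0.054 m and horizontal distance between feeder_bar and brood_comb_bar above 0.11 m and (y of cage_mid in the frame of brood_comb_bar between 0.008 and 0.034 m or y of cage_mid in the frame of brood_comb_bar between -0.034 and -0.008 m) and x of cage_mid in the frame of brood_comb_bar between -0.035 and 0.035 m and (y of cage_mid in the frame of new_frame_bar between 0.008 and 0.034 m or y of cage_mid in the frame of new_frame_bar between -0.034 and -0.008 m) and x of cage_mid in the frame of new_frame_bar between -0.035 and 0.035 m and z of cage_mid in the frame of nuc_box between 0.103 and 0.113 m and angle between the y axis of cage_mid and the y axis of nuc_box, either way round below 0.3 rad and angle between cage_mid's own z axis and vertical below 0.15 rad and linear speed of each of stores_comb, new_frame, feeder, brood_comb, division_board, queen_cage below 0.02 m/s); the robot touches nothing.
It fails at once if the brood comb is pulled out or shoved (distance of brood_comb_bar from where it was at the start of the episode above 0.015 m).
It fails at once if the division board is pulled out or shoved (distance of division_board_bar from where it was at the start of the episode above 0.015 m).
It also fails if it takes over 118 s, if anything falls off the work surface, if the arm or the gripper's body presses on something with over 40 N, if the wrist force passes 120 N, or if a joint passes its speed limit or range.

## Working session

There is one attempt and no reset: what is moved stays moved. The work goes in short steps, each a Python script; the robot and the scene stay as the last script left them, time stands still between calls to the robot, and variables do not carry over. Pictures are saved under pics/ and viewed, at most 14 in all, crops included, and the job is handed in when it is done.

```bash
ls; mkdir -p pics
python3 - <<'E'
from plant import arm
import cv2,numpy as np
for n in("top","side"):
    p,d=arm.capture(n); cv2.imwrite(f"pics/{n}0.png",p[:,:,::-1]); np.save(f"{n}0.npy",d)
    m=arm.camera_model(n); print(n,m, -np.array(m["R"]).T@np.array(m["t"]))
print(arm.read_eef_rot(),arm.read_clock())
E
```

```text
pics
top {'fx': 462.9480073994041, 'fy': 462.9480073994041, 'cx': 318.25436034615836, 'cy': 243.76968563257657, 'k1': -0.06583829713965003, 'R': array([[-0.01508294, -0.99986985,  0.00572582],
       [-0.99518482,  0.01445711, -0.09694417],
       [ 0.09684878, -0.00716045, -0.99527335]]), 't': array([169.38939379, 503.28798642, 909.182217  ])} [415.36626497 168.60141256 952.70577689]
side {'fx': 455.7966716356025, 'fy': 455.7966716356025, 'cx': 322.16980765313383, 'cy': 246.2058126155465, 'k1': 0.028393403797446447, 'R': array([[ 0.95488582, -0.29693803,  0.00456936],
       [-0.16916976, -0.55652901, -0.81342305],
       [ 0.24407922,  0.77595314, -0.58165459]]), 't': array([-411.71946273,  279.92904804,  668.87569431])} [ 277.24194842 -485.48272115  618.63665576]
[-6.34420603e-01 -3.07634314e+00  1.84428697e-03] 0.1
```

View pics/top0.png

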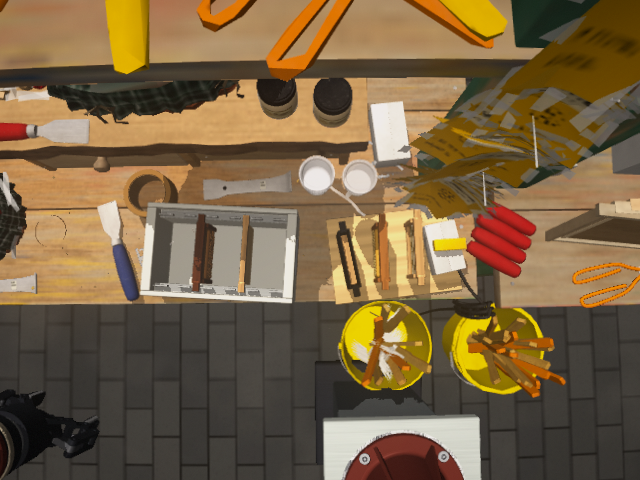

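View pics/side0.png

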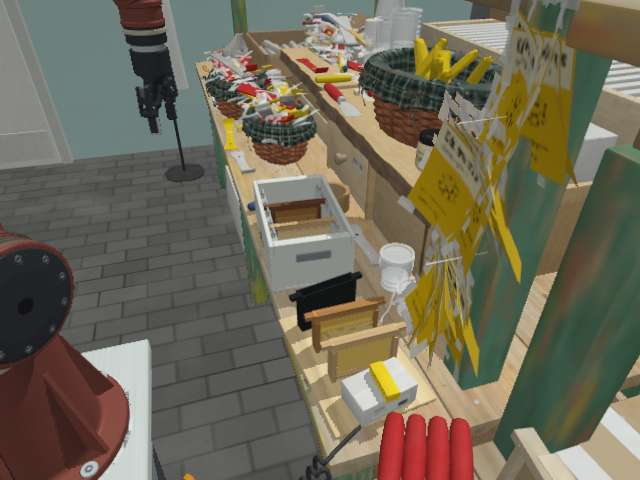

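Run:
```python
import cv2
p=cv2.imread("pics/top0.png")
a=cv2.resize(p[195:315,135:305],None,fx=4.7,fy=4.7,interpolation=cv2.INTER_CUBIC)
b=cv2.resize(p[190:315,325:495],None,fx=4.7,fy=4.7,interpolation=cv2.INTER_CUBIC)
cv2.imwrite("pics/a.png",a);cv2.imwrite("pics/b.png",b)
```

```text
(no output)
```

View pics/a.png

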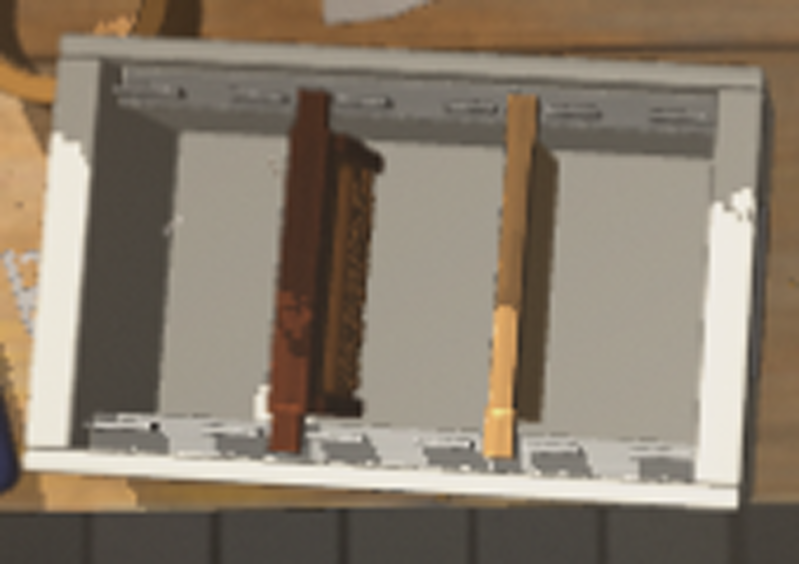

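View pics/b.png

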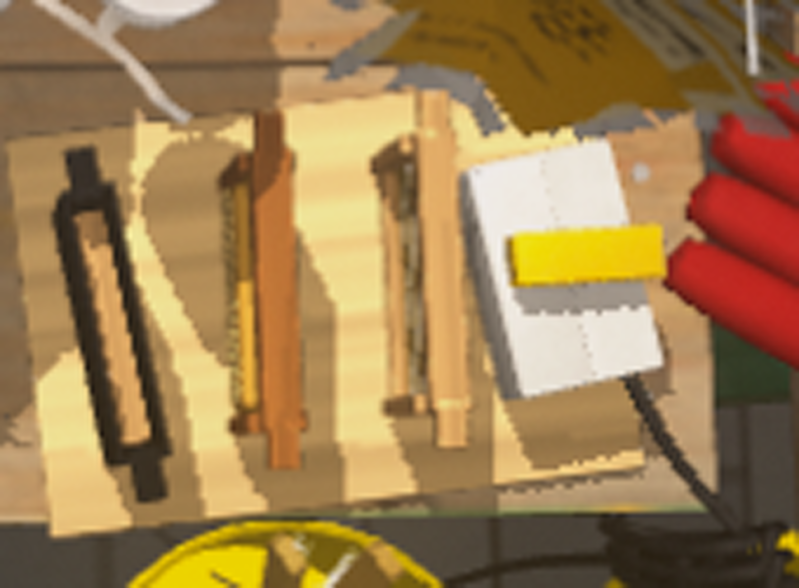

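```bash
cat > h.py <<'E'
from plant import arm
import numpy as np, cv2
from scipy.spatial.transform import Rotation as Rn
def ray(n,px):
    m=arm.camera_model(n); K=np.array([[m["fx"],0,m["cx"]],[0,m["fy"],m["cy"]],[0,0,1]])
    q=cv2.undistortPoints(np.array(px,float).reshape(-1,1,2),K,np.array([m["k1"],0,0,0,0.]))[:,0]
    R=np.array(m["R"]); return -R.T@np.array(m["t"]), np.c_[q,np.ones(len(q))]@R
def onz(n,px,z):
    o,d=ray(n,px); s=(z-o[2])/d[:,2]; return (o+s[:,None]*d)
E
python3 - <<'E'
from h import *
d=np.load("top0.npy")
m=arm.camera_model("top");R=np.array(m["R"]);t=np.array(m["t"])
np.set_printoptions(precision=1,suppress=True)
def A(l,o): return [(o[0]+(u+.5)/4.7-.5,o[1]+(v+.5)/4.7-.5) for u,v in l]
a=(135,195);b=(325,190)
for nm,l,o,z in [("box",[(63,38),(765,68),(738,508),(25,470)],a,116),("brood",[(315,92),(286,452)],a,100),("div",[(522,95),(500,457)],a,100),
 ("feeder",[(80,150),(152,502)],b,90),("stores",[(269,112),(285,467)],b,90),("new",[(433,92),(452,445)],b,90),
 ("cage",[(511,237),(663,226),(667,277),(513,285)],b,63),("carton",[(465,175),(607,140),(662,365),(520,397)],b,47)]:
    px=A(l,o);P=onz("top",px,z)
    c=np.mean(px,0); dd=d[int(round(c[1])),int(round(c[0]))]; oo,r=ray("top",[c])
    print(nm,P[:,:2].tolist(),"mid",P.mean(0),"len",[np.linalg.norm(P[i]-P[i-1]) for i in range(len(P))],
     "ang x-axis",np.arctan2(P[0,1]-P[-1,1],P[0,0]-P[-1,0]),"z at mid",(oo+dd*r)[0,2])
E
```

```text
box [[577.5175823179516, 475.62405265215125], [561.1161351829787, 199.82479149269548], [391.2034949396268, 211.985888861324], [408.9329194161616, 487.0968545995439]] mid [484.7 343.6 116. ] len [np.float64(168.97459498467293), np.float64(276.2865178111719), np.float64(170.34728528413945), np.float64(275.681656919145)] ang x-axis -0.06794888382179123 z at mid 11.637120260339657
brood [[557.0323507652771, 379.4631788425834], [414.7533750255312, 389.6451436038585]] mid [485.9 384.6 100. ] len [np.float64(142.64283838998384), np.float64(142.64283838998384)] ang x-axis -0.07144159024170237 z at mid 98.41951151481237
div [[554.5152482938429, 296.9216154873493], [411.7832439290267, 305.57379219304516]] mid [483.1 301.2 100. ] len [np.float64(142.99400418110017), np.float64(142.99400418110017)] ang x-axis -0.06054425099130697 z at mid 97.68080648560635
feeder [[540.7479138188929, 117.76806333072801], [400.1572818909529, 92.10136129237847]] mid [470.5 104.9  90. ] len [np.float64(142.91432881073516), np.float64(142.91432881073516)] ang x-axis 0.18057476432616842 z at mid 68.82381292497087
sto
[... 543 characters left out ...]
, -125.44995535351185], [488.4209662092332, -126.14890393593677], [486.07517051757077, -61.56108812621014]] mid [497.5 -93.7  63. ] len [np.float64(19.915985276704866), np.float64(64.04716846686189), np.float64(21.26550603927616), np.float64(64.63040080719132)] ang x-axis 0.002624399377535796 z at mid 63.18679283863071
carton [[534.18159707326, -47.11821530183485], [548.336833029445, -108.40492212117286], [452.70343122388493, -127.64603749851844], [440.3392710425395, -66.86643771179635]] mid [493.9 -87.5  47. ] len [np.float64(95.89772908265009), np.float64(62.90016802628402), np.float64(97.54982348455592), np.float64(62.02444846368306)] ang x-axis 0.20741401452705 z at mid 63.78779152231823
```

Run:
```python
from h import *
np.set_printoptions(precision=0,suppress=True,linewidth=220)
d=np.load("top0.npy"); vv,uu=np.mgrid[0:480,0:640]
o,r=ray("top",np.c_[uu.ravel(),vv.ravel()]); P=o+d.ravel()[:,None]*r; P=P[d.ravel()>0]
xs=np.arange(380,721,20); ys=np.arange(520,-241,-40)
print("ys",ys)
for x in xs: print(x,[int(np.max(P[(abs(P[:,0]-x)<10)&(abs(P[:,1]-y)<20),2],initial=-99)) for y in ys])
# tooth heights along ledge: box frame
B=np.array([484.7,343.6]);a=-.065
q=P[:,:2]-B; bx=q@[np.cos(a),np.sin(a)]; by=q@[-np.sin(a),np.cos(a)]
for s in(-1,1):
  for y in range(-114,115,6):
    k=(abs(by-y)<3)&(s*bx>58)&(s*bx<82); print(y,np.sort(P[k,2])[-6:].astype(int),end=' ')
  print()
# side overlay
p=cv2.imread("pics/side0.png"); m=arm.camera_model("side")
K=np.array([[m["fx"],0,m["cx"]],[0,m["fy"],m["cy"]],[0,0,1]])
def prj(X): return cv2.projectPoints(np.array(X,float),cv2.Rodrigues(np.array(m["R"]))[0],np.array(m["t"],float),K,np.array([m["k1"],0,0,0,0.]))[0][:,0]
c,s=np.cos(a),np.sin(a)
W=lambda x,y,z:[B[0]+c*x-s*y,B[1]+s*x+c*y,z]
L=[[W(86,139,116),W(86,-139,116),W(-86,-139,116),W(-86,139,116)],[W(-72,42,100),W(72,42,100)],[W(-72,-42,100),W(72,-42,100)],
 [(540.7,117.8,90),(400.2,92.1,90)],[(555.1,41.4,90),(413,39.1,90)],[(562.4,-25.2,90),(420.6,-27.7,90)]]
x0,y0,f=240,165,4
im=cv2.resize(p[y0:y0+145,x0:x0+200],None,fx=f,fy=f,interpolation=cv2.INTER_CUBIC)
x1,y1=275,255; im2=cv2.resize(p[y1:y1+145,x1:x1+160],None,fx=f,fy=f,interpolation=cv2.INTER_CUBIC)
for l in L:
  for I,ox,oy in((im,x0,y0),(im2,x1,y1)):
    cv2.polylines(I,[((prj(l)-[ox,oy]+.5)*f).astype(int).reshape(-1,1,2)],len(l)==4,(255,0,255),1)
cv2.imwrite("pics/sa.png",im);cv2.imwrite("pics/sb.png",im2)
```

```text
ys [ 520  480  440  400  360  320  280  240  200  160  120   80   40    0  -40  -80 -120 -160 -200 -240]
380 [-2, -99, 0, -1, -99, -99, -1, -99, -99, -99, 8, 8, -99, -3, -99, -4, 0, 28, 23, 19]
400 [25, 117, 117, 119, 121, 118, 120, 119, 118, 4, 9, 92, 10, 9, 11, 8, 8, 16, 18, 18]
420 [26, 119, 118, 118, 104, 105, 105, 118, 120, 5, 92, 93, 92, 10, 92, 10, 9, 14, 18, 19]
440 [25, 118, 62, 102, 85, 103, 101, 119, 119, 4, 91, 92, 93, 90, 94, 50, 48, 3, 47, 46]
460 [8, 118, 14, 103, 92, 102, 101, 118, 118, 3, 90, 92, 93, 91, 94, 50, 50, 46, 49, 46]
480 [15, 119, 15, 102, 101, 101, 101, 120, 120, 7, 92, 93, 93, 92, 94, 65, 63, 49, 48, 48]
500 [13, 118, 13, 103, 101, 102, 103, 119, 119, 5, 92, 768, 94, 694, 93, 66, 66, 47, 49, 48]
520 [3, 119, 17, 102, 102, 102, 101, 115, 119, 6, 93, 792, 794, 758, 93, 51, 252, 49, 50, 48]
540 [2, 118, 13, 102, 102, 107, 701, 104, 698, 696, 92, 10, 784, 763, 95, 447, 430, 398, 50, 49]
560 [54, 118, 119, 118, 119, 118, 702, 701, 697, 695, 9, 10, 303, 356, 462, 452, 451, 443, 48, 47]
580 [54, 118, 118, 118, 119, 116, 700, 703, 700, 694, 6, 674, 675, 699, 461
[... 2351 characters left out ...]
 -24 [114 115 116 117 117 118] -18 [114 115 116 117 117 117] -12 [114 115 115 115 115 116] -6 [114 115 115 116 116 117] 0 [113 114 115 115 115 119] 6 [110 112 113 114 115 116] 12 [113 113 114 114 114 115] 18 [115 116 116 116 116 116] 24 [113 114 115 115 116 118] 30 [114 115 115 116 116 118] 36 [113 114 114 115 116 117] 42 [114 114 114 114 115 115] 48 [114 115 115 116 116 116] 54 [114 115 116 116 117 118] 60 [115 115 115 115 116 117] 66 [113 113 116 116 116 117] 72 [113 114 114 115 116 116] 78 [114 114 115 116 116 118] 84 [114 116 116 116 117 119] 90 [113 114 114 115 115 117] 96 [114 115 115 115 116 117] 102 [115 115 115 116 117 118] 108 [114 116 116 116 116 117] 114 [115 115 115 115 116 116]
```

View pics/sa.png

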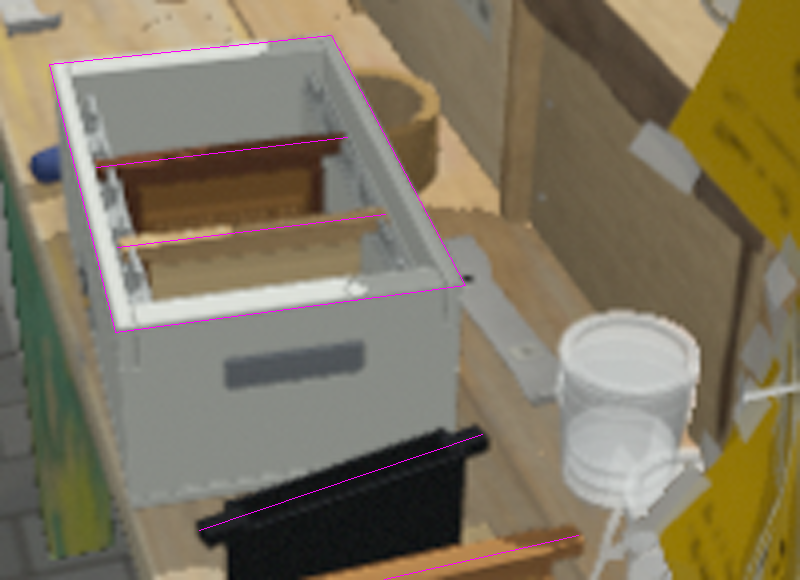

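View pics/sb.png

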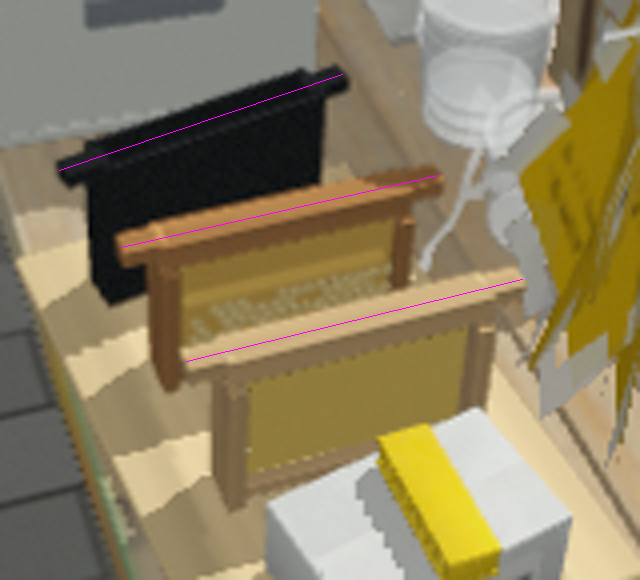

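Run:
```python
from h import *
np.set_printoptions(precision=0,suppress=True,linewidth=200)
A=[]
for n in("top","side"):
    d=np.load(n+"0.npy"); vv,uu=np.mgrid[0:480,0:640]
    o,r=ray(n,np.c_[uu.ravel(),vv.ravel()]); P=o+d.ravel()[:,None]*r; A.append(P[d.ravel()>0])
P=np.vstack(A)
ys=range(60,-200,-20); print("min x of points, rows z",list(ys))
for z in range(140,700,40):
    print(z,[int(min(P[(abs(P[:,1]-y)<10)&(abs(P[:,2]-z)<20)&(P[:,0]>400),0],default=999)) for y in ys])
for p in ([500,-70,320],[490,-26,320],[484,343,320]):
    q=arm.solve_ik(p,[np.pi,0,0]); q2=arm.solve_ik(p,Rn.from_euler('xz',[np.pi,0]).as_rotvec()); print(q)
```

```text
min x of points, rows z [60, 40, 20, 0, -20, -40, -60, -80, -100, -120, -140, -160, -180]
140 [999, 603, 574, 572, 577, 575, 555, 540, 540, 553, 579, 598, 999]
180 [999, 999, 599, 587, 587, 582, 568, 551, 533, 529, 561, 999, 999]
220 [999, 999, 999, 592, 589, 581, 570, 555, 532, 522, 552, 999, 999]
260 [999, 617, 562, 607, 578, 571, 558, 537, 529, 523, 553, 999, 999]
300 [999, 555, 558, 567, 573, 569, 572, 582, 579, 567, 563, 578, 595]
340 [999, 999, 567, 566, 573, 578, 581, 581, 581, 571, 564, 574, 999]
380 [999, 999, 999, 568, 572, 573, 575, 577, 572, 560, 550, 546, 645]
420 [999, 999, 999, 571, 564, 566, 567, 562, 561, 550, 548, 551, 643]
460 [999, 999, 999, 999, 564, 560, 562, 547, 560, 556, 571, 566, 999]
500 [999, 999, 999, 999, 627, 616, 611, 610, 601, 588, 577, 576, 999]
540 [693, 692, 693, 999, 999, 609, 608, 607, 590, 578, 573, 594, 597]
580 [598, 598, 598, 598, 599, 999, 999, 999, 574, 582, 590, 593, 598]
620 [604, 596, 599, 605, 605, 999, 999, 999, 999, 999, 999, 999, 999]
660 [576, 577, 999, 605, 605, 999, 999, 999, 999, 999, 999, 999, 999]
[-0. -0. -0.  1.  0.  3.]
[-0. -0. -0.  1.  0.  3.]
[ 0.  0. -0.  1.  0. -3.]
```

```bash
cat >> h.py <<'E'
B=np.array([484.8,343.5]); YAW=-0.066
def ori(psi,tilt=0): return (Rn.from_euler('z',psi)*Rn.from_euler('y',np.pi-tilt)).as_rotvec()
def slot(y,x=0):
    c,s=np.cos(YAW),np.sin(YAW); return B+[c*x-s*y,s*x+c*y]
PEN=5; ZT=173-PEN           # tcp above bar top
def ml(p,z,psi=None,v=250,t=0): arm.move_linear([p[0],p[1],z],None if psi is None else ori(psi,t),v=v)
def stat(s): print(s,"t",round(arm.read_clock(),1),"F",np.round(arm.read_ft_force(),1),"open",round(arm.read_opening(),1),"p",np.round(arm.read_eef_pos(),1),flush=True)
def snap(n,f): cv2.imwrite(f"pics/{f}.png",arm.capture(n)[0][:,:,::-1])
def pick(mid,psi,off=0,zt=90):
    p=np.array(mid)+off*np.array([np.cos(psi),np.sin(psi)])
    arm.move_to([p[0],p[1],zt+ZT+60],ori(psi)); ml(p,zt+ZT,v=150); stat("at bar")
    arm.grab(40); stat("grip"); ml(p,zt+ZT+128,v=200); stat("lifted")
def carry(y,off=0):
    p=slot(y,off); ml(p,90+128+ZT,YAW,v=300); ml(p,125+ZT,v=200); stat("over")
    return p
E
python3 - <<'E'
from h import *
pick([491.5,-26.5],.018,-10)
snap("side","n1")
E
python3 -c "
import cv2;p=cv2.imread('pics/n1.png');cv2.imwrite('pics/n1c.png',cv2.resize(p[120:320,270:470],None,fx=3,fy=3))"
```

```text
at bar t 2.9 F [0.2 0.3 0.3] open 85.1 p [481.6 -26.5 258.5]
grip t 3.5 F [-0.2  1.1  4. ] open 14.2 p [481.6 -26.7 258.4]
lifted t 4.3 F [ 0.4  0.7 -1.3] open 14.6 p [481.3 -26.6 384.6]
```

View pics/n1c.png

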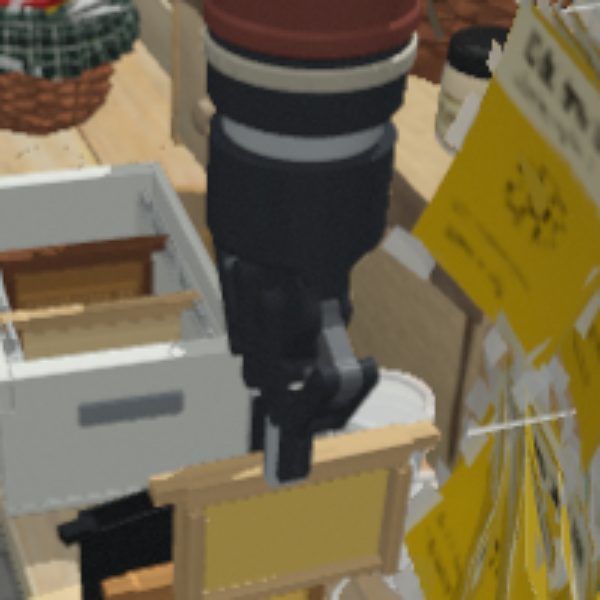

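```bash
python3 - <<'E'
from h import *
p=carry(0,-10)
ml(p,105+ZT,v=80); stat("down"); arm.ungrasp(); stat("open"); ml(p,105+ZT+100,v=250)
snap("side","n2"); snap("top","n3")
E
python3 -c "
import cv2
p=cv2.imread('pics/n2.png');q=cv2.imread('pics/n3.png')
f=lambda a:cv2.resize(a,(400,400),interpolation=cv2.INTER_CUBIC)
cv2.imwrite('pics/n4.png',cv2.hconcat([f(p[150:310,220:380]),f(q[175:325,140:290])]))"
```

```text
over t 6.4 F [ 0.2  0.3 -1.2] open 14.7 p [475.2 343.8 294.2]
down t 6.8 F [-0.4 -0.2 -0.7] open 14.3 p [474.6 344.1 272.5]
open t 7.5 F [-0.4  0.7  0. ] open 85.4 p [474.8 344.2 273. ]
```

View pics/n4.png

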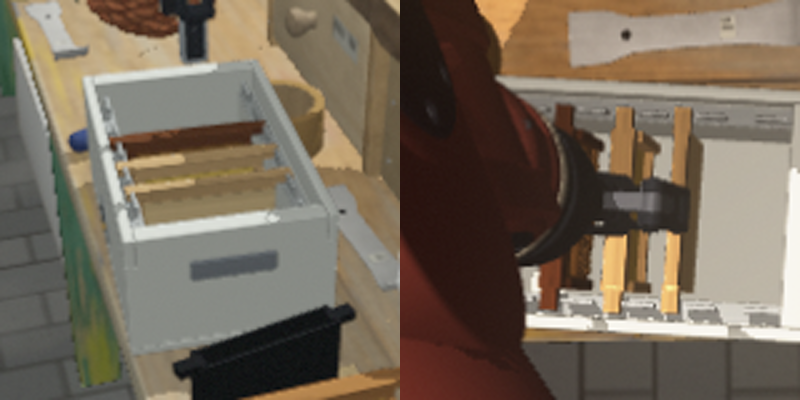

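```bash
sed -i 's/^PEN=5/PEN=4/; s/grab(40)/grab(60)/' h.py
python3 - <<'E'
from h import *
ml(slot(0,-10),400,v=300)
pick([484.1,40.3],.0166)
p=carry(84)
ml(p,118+ZT,v=80); arm.sleep(.3); stat("down"); arm.ungrasp(); stat("open"); ml(p,118+ZT+60,v=250)
ml(slot(-160),380,v=400)
snap("side","s2"); snap("top","s3"); stat("x")
E
python3 -c "
import cv2
p=cv2.imread('pics/s2.png');q=cv2.imread('pics/s3.png')
f=lambda a:cv2.resize(a,(400,400),interpolation=cv2.INTER_CUBIC)
cv2.imwrite('pics/s4.png',cv2.hconcat([f(p[150:310,220:380]),f(q[175:325,140:290])]))"
```

```text
at bar t 10.1 F [ 0.1 -0.1  0.6] open 85.2 p [484.3  40.7 259.6]
grip t 10.8 F [-1.  -0.1  5.8] open 13.5 p [484.2  40.3 259.4]
lifted t 11.6 F [-0.  -0.6 -3.3] open 13.1 p [483.9  40.3 385.4]
over t 13.6 F [-0.4  0.4 -2.3] open 13.3 p [490.7 427.  295.3]
down t 14.2 F [ 0.  -0.4 -3.4] open 13.2 p [490.4 427.4 287.2]
open t 14.9 F [-0.3 -0.4  0.2] open 85.5 p [490.3 427.3 287. ]
x t 16.1 F [-0.1  0.2  0.2] open 85.5 p [474.1 184.6 379.1]
```

View pics/s4.png

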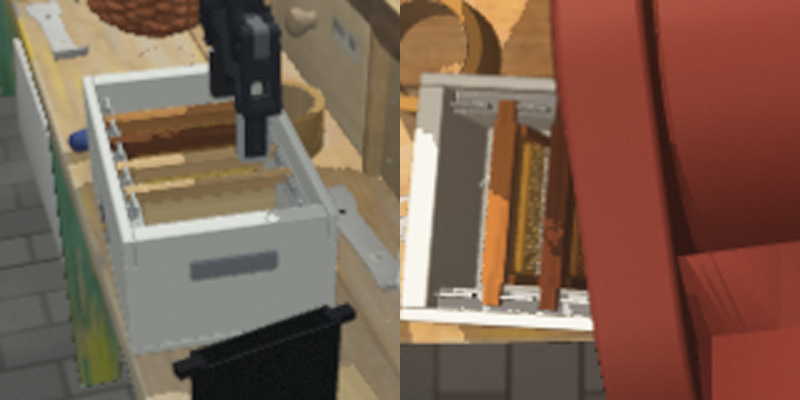

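```bash
python3 - <<'E'
from h import *
pick([470.5,104.9],.18)
p=carry(-84)
ml(p,118+ZT,v=80); arm.sleep(.3); stat("down"); arm.ungrasp(); stat("open"); ml(p,118+ZT+60,v=250)
arm.move_to([480,60,380],ori(0)); arm.sleep(.3)
snap("side","f2"); q,d=arm.capture("top"); cv2.imwrite("pics/f3.png",q[:,:,::-1]); np.save("top1.npy",d); stat("x")
# tilted IK for the cage
for t in(.3,.45):
    for z in (0,80):
        L=167; T=np.array([497.5,-93.7,55+z])-L*np.array([np.sin(t),0,-np.cos(t)]); print(t,T,arm.solve_ik(T,ori(.047,t)))
E
python3 -c "
import cv2
p=cv2.imread('pics/f2.png');q=cv2.imread('pics/f3.png')
f=lambda a:cv2.resize(a,(400,400),interpolation=cv2.INTER_CUBIC)
cv2.imwrite('pics/f4.png',cv2.hconcat([f(p[150:310,220:380]),f(q[175:325,140:290])]))"
```

```text
at bar t 17.2 F [-0.2  0.3  0.3] open 85.3 p [470.8 105.5 259.9]
grip t 17.8 F [-2.3  0.3  5.2] open 19.3 p [470.7 104.9 259.6]
lifted t 18.6 F [-0.7  0.3 -3.7] open 19.1 p [470.3 104.9 385.5]
over t 19.9 F [-0.7  0.4 -1.3] open 19.3 p [479.6 259.1 295. ]
down t 20.4 F [-1.3 -0.  -1.7] open 19.5 p [479.3 259.7 287.2]
open t 21.1 F [ 0.5  0.  -0.2] open 85.4 p [479.3 259.7 287. ]
x t 22.7 F [-0.2  1.   0.8] open 85.5 p [480.   60.5 379.9]
0.3 [448.14812549 -93.7        214.54119368] [-0.54204779 -0.54657179 -0.83195861  1.03366234  0.16492873 -0.56813061]
0.3 [448.14812549 -93.7        294.54119368] [-0.54204779 -0.58454707 -0.71130556  1.19229067  0.16492873 -0.56813061]
0.45 [424.8607558  -93.7        205.37466609] [-0.60306655 -0.7824443  -1.01677177  0.96936692  0.26639806 -0.60032798]
0.45 [424.8607558  -93.7        285.37466609] [-0.60306655 -0.80943377 -0.88657673  1.12655143  0.26639806 -0.60032798]
```

View pics/f4.png

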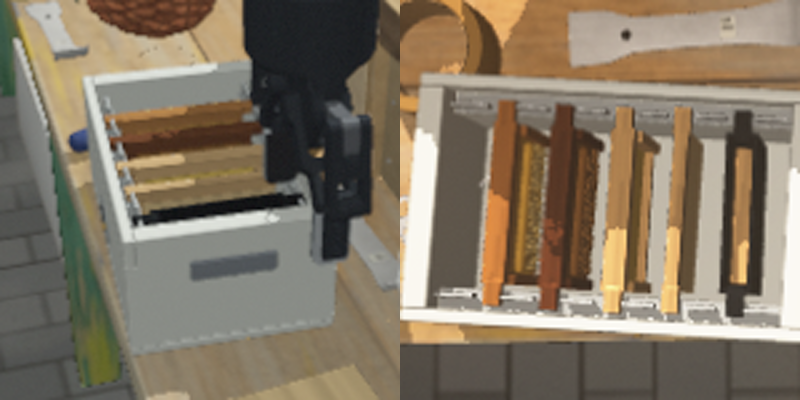

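Run:
```python
from h import *
d=np.load("top1.npy"); o,_=ray("top",[[0,0]])
for n,u0,v0,u1,v1 in [("stores",507,112,491,295),("brood",564,112,549,300),("new",624,115,612,303),("div",682,115,671,303),("feed",742,118,735,308)]:
    px=[(140+(u0+(u1-u0)*k)/2.667,175+(v0+(v1-v0)*k)/2.667) for k in(0.02,.1,.5,.9,.98)]
    P=[(o+d[int(round(v)),int(round(u))]*ray("top",[(u,v)])[1])[0] for u,v in px]
    print(n,np.round(P,0).tolist())
vv,uu=np.mgrid[0:480,0:640]
o,r=ray("top",np.c_[uu.ravel(),vv.ravel()]); D=np.load("top0.npy"); P=o+D.ravel()[:,None]*r
k=(abs(P[:,0]-497)<14)&(P[:,1]<-131)&(P[:,1]>-156)&(P[:,2]>5)&(P[:,2]<200); Q=P[k]; print(Q.astype(int)[np.argsort(-Q[:,2])][:12].tolist())
```

```text
stores [[561.0, 137.0, -1.0], [548.0, 138.0, 6.0], [492.0, 144.0, -0.0], [436.0, 150.0, -0.0], [425.0, 151.0, -3.0]]
brood [[559.0, 93.0, 7.0], [548.0, 94.0, 5.0], [489.0, 100.0, 8.0], [431.0, 105.0, 6.0], [420.0, 107.0, 5.0]]
new [[556.0, 46.0, 7.0], [488.0, 100.0, 419.0], [464.0, 88.0, 299.0], [428.0, 58.0, 8.0], [417.0, 58.0, 5.0]]
div [[457.0, 118.0, 669.0], [454.0, 118.0, 666.0], [438.0, 117.0, 649.0], [419.0, 119.0, 655.0], [416.0, 120.0, 656.0]]
feed [[452.0, 111.0, 697.0], [449.0, 111.0, 696.0], [433.0, 112.0, 695.0], [418.0, 112.0, 690.0], [414.0, 111.0, 688.0]]
[[492, -152, 47], [486, -152, 46], [488, -152, 46], [484, -154, 46], [492, -154, 46], [494, -149, 45], [492, -149, 45], [494, -151, 45], [496, -153, 45], [488, -155, 45], [494, -139, 45], [498, -147, 45]]
```

```bash
python3 - <<'E'
from h import *
d=np.load("top1.npy"); o,_=ray("top",[[0,0]])
for n,u0,v0,u1,v1 in [("stores",507,112,491,295),("brood",564,112,549,300),("new",624,115,612,303),("div",682,115,671,303),("feed",742,118,735,308)]:
    px=[(140+(u0-400+(u1-u0)*k)/2.667,175+(v0+(v1-v0)*k)/2.667) for k in(0.02,.1,.9,.98)]
    P=[(o+d[int(round(v)),int(round(u))]*ray("top",[(u,v)])[1])[0] for u,v in px]
    print(n,np.round(P,0).tolist())
t=.4; L=167; TIP=56
def T(p,z,psi):
    zt=Rn.from_rotvec(ori(psi,t)).apply([0,0,1]); return np.array([p[0],p[1],z])-L*zt
c=[497.5,-93.7]; psi=.047
arm.move_to(T(c,TIP+90,psi),ori(psi,t)); arm.move_linear(T(c,TIP,psi),v=120); stat("cage")
arm.grab(25); stat("grip"); arm.move_linear(T(c,TIP+100,psi),v=200); stat("up")
snap("side","c1")
g=slot(21)
arm.move_linear(T(g,180,YAW),ori(YAW,t),v=300); stat("over")
E
python3 -c "
import cv2;p=cv2.imread('pics/c1.png');cv2.imwrite('pics/c1c.png',cv2.resize(p[200:440,280:480],None,fx=2.5,fy=2.5))"
```

```text
stores [[550.0, 420.0, 100.0], [540.0, 421.0, 99.0], [437.0, 429.0, 100.0], [427.0, 430.0, 99.0]]
brood [[549.0, 380.0, 98.0], [538.0, 381.0, 100.0], [434.0, 388.0, 98.0], [423.0, 388.0, 101.0]]
new [[546.0, 337.0, 101.0], [536.0, 338.0, 100.0], [431.0, 345.0, 96.0], [421.0, 345.0, 101.0]]
div [[546.0, 297.0, 100.0], [535.0, 297.0, 102.0], [431.0, 304.0, 101.0], [420.0, 304.0, 99.0]]
feed [[543.0, 255.0, 101.0], [532.0, 256.0, 99.0], [427.0, 260.0, 99.0], [416.0, 260.0, 97.0]]
cage t 24.3 F [-0.4 -1.  -0.3] open 85.3 p [432.9 -96.8 210.7]
grip t 24.6 F [-2.5  0.6  6.2] open 61.0 p [432.9 -97.  210.9]
up t 25.3 F [-0.5 -0.7 -0.7] open 61.0 p [432.3 -96.6 308.5]
over t 27.0 F [ 0.1 -0.6  0. ] open 60.7 p [421.3 368.  333.7]
```

View pics/c1c.png

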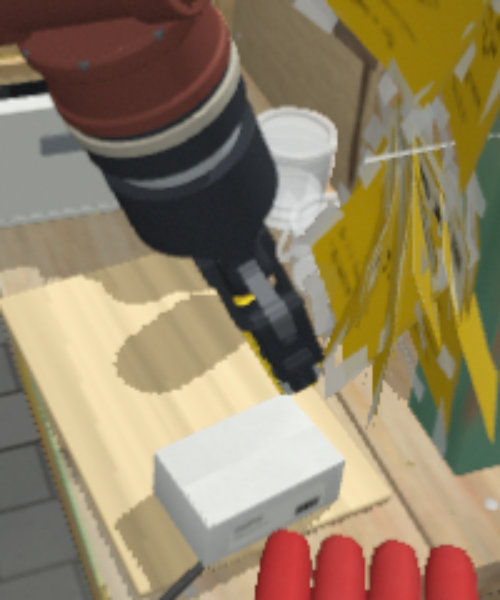

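Run:
```python
from h import *
t=.4; L=167
def T(p,z,psi):
    zt=Rn.from_rotvec(ori(psi,t)).apply([0,0,1]); return np.array([p[0],p[1],z])-L*zt
g=slot(21)
arm.move_linear(T(g,116,YAW),v=100); arm.move_linear(T(g,110.5,YAW),v=30); arm.sleep(.3); stat("down")
arm.ungrasp(); stat("open"); arm.move_linear(T(g,200,YAW),v=150)
arm.move_to([480,20,400],ori(0)); arm.sleep(.5)
snap("side","d2"); q,d=arm.capture("top"); cv2.imwrite("pics/d3.png",q[:,:,::-1]); np.save("top2.npy",d); stat("x")
p=cv2.imread('pics/d2.png');q=cv2.imread('pics/d3.png')
f=lambda a:cv2.resize(a,(400,400),interpolation=cv2.INTER_CUBIC)
cv2.imwrite('pics/d4.png',cv2.hconcat([f(p[150:310,220:380]),f(q[175:325,140:290])]))
```

```text
down t 28.5 F [1.  0.8 2.8] open 61.0 p [421.4 368.8 264.7]
open t 28.8 F [ 0.4  0.  -0. ] open 85.5 p [421.1 368.7 264. ]
x t 31.5 F [ 0.4  0.7 -0.8] open 85.5 p [480.   20.1 400. ]
```

View pics/d4.png

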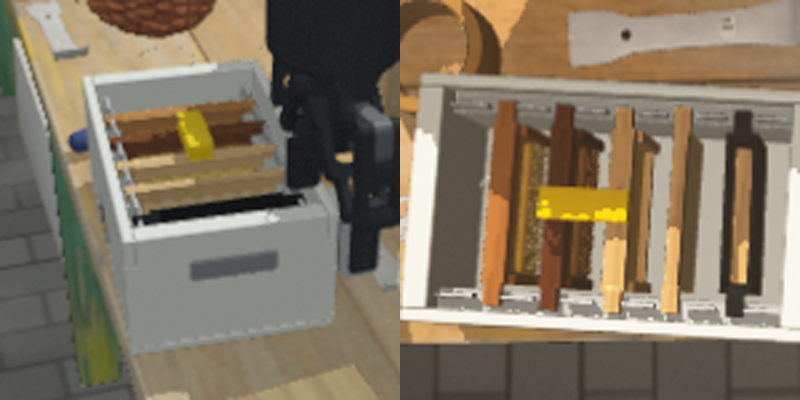

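```bash
python3 -c "
from plant import arm
print(arm.close_job())"
```

```text
the job is handed in; nothing more can be done
None
```

I handed the job in at about 32 s on the robot clock. The stores comb, new frame and feeder hang level in their slots, the brood comb and division board look unmoved, and the queen cage bridges the brood comb and new frame; I checked this in the final pictures and depth readings, and no verdict came back.

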